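Switch on the packing bench's extractor fan

TASK

Switch on the extractor fan: on the switch box whose bat has the long, broad flat paddle, flip the bat past its centre towards the round white lens so that it snaps over and stays there. Leave the other box's short, slim ball-ended bat switched as it is.

Things in the scene. Friction and masses are not known exactly. Their poses are not given: they have to be found in the camera images.
- fan_box: Fan switch box fixed on the bench: grey steel, 120 (x) x 80 (y) x 45 mm high; origin at the centre of its underside. On top: round white lens, 24 mm wide, 12 mm high, 42 mm to +x of centre; black gland at the -x end. Mid-top: metal bat pivoting about the box's y, 47 mm above the origin, with a flat paddle (8 mm thick, 26 mm wide) from 22 to 50 mm from the pivot. Heading within 1.5 rad either way.
- fan_toggle (a joint): Lean of the fan switch's paddle bat in rad: 0 upright, about -0.4 leaning away from the lens (off, how it starts), about +0.4 leaning to the lens (box +x; on). Stops at both ends; a spring makes it snap to whichever side of upright it is on; moving it takes about 5 N at the paddle.
- lamp_box: Lamp switch box, fixed; an identical grey box, lens and gland, but its bat is short and slim: 7 mm rod with an 11 mm ball, 30 mm from pivot to top. Origin at the centre of its underside; x towards its lens. To be left alone. Either box may be left or right on the bench, centres at least 190 mm apart.
- lamp_toggle (a joint): Lean of the lamp switch's short bat in rad, same meaning; starts and must stay at about -0.4 (off).
Mind the look-alikes: they are no part of the job. What is shaped like the fan_box but purple, red or turquoise is not meant.

How it is judged:
By the outcome, as a careful person would: the job done as asked, in the order asked, and still so for the second after the job is handed in, with the robot touching nothing.
It also fails if it takes over 32 s, if anything falls off the work surface, if the arm or the gripper's body presses on something with over 40 N, if the wrist force passes 120 N, or if a joint passes its speed limit or range.

ROBOT

A 6-joint arm with a two-finger parallel gripper is mounted at the origin on the work surface. World frame = base frame: x ahead of the robot, y to its left, z up, the work surface at z = 0. Lengths are in m, angles in rad, forces in N, time in s.
With the tool pointing down it reaches from about 0.375 to 0.975 m from the base axis. Payload 3.8 kg.
Tool frame: the origin (TCP) lies midway between the tips of the shut fingers; the grasp point (between the pads) lies 19 mm behind it; z points along the fingers, y is the direction in which the jaws open and shut (so a half turn about z gives the same grasp; the last joint's range is limited). The gripper opens to 85 mm and grips with 20 to 120 N. Pads are 22 mm wide; open, the fingers measure 114 mm over their backs; the gripper's body (76 mm by 85 mm) begins 54 mm behind the grasp point. The pads swing forward as they close: fully open they stand 13 mm farther back than shut.
Start: joints at [-1.29, 0.264, 1.604, -0, 1.274, -0.037], TCP at [0.211, -0.641, 0.231] pointing down, gripper open.
Joint ranges: [-2.63, 2.63], [-0.94, 2.18], [0.31, 2.57], [-1.31, 4.45], [0, 2.66], [-2.55, 2.55]. Speed limits (rad/s): [2.57, 2.57, 3.14, 3.14, 3.14, 3.14].

INTERFACE

Orientations are given as a rotation vector (axis times angle).
In Python, from workcell import bot gives the robot as it stands.
- The arm moves only by the tool drive_tool, never from a script. Its argument "steps" is a list of rows, each a list of 2 entries, a list of its own where there are three numbers: the shift along the tool's x, y, z in mm, then the turn about the tool's z in degrees. In form: [[[dx, dy, dz], twist], ...]. A call has 1 to 8 rows; each row shifts and turns the commanded pose from where the row before left it, along the tool's axes as they then stand; what a row does not reach is not made up. A row lasts 1/12 s, in which the tool goes at most 41.7 mm and 7.16 degrees, less where a joint would pass 70% of its speed; a pose out of reach is approached as far as the arm can. A call is refused whole if a number of a shift passes 41.7 or a number of a turn 7.16, either way. A call with a gripper value outside its range is refused whole. "jaw" is the opening, from 0 (shut) to 1 (fully open), set as the call begins (left out, the last holds). The fingers move at their own pace and stop on an object; "force" is the grip in N (left out, the last holds). Time passes only in rows, so rows that do not move let the fingers close. It gives the time, the measured TCP pose, the force and the opening at its end, in the units of the state.
- bot.read_state(): the state, without advancing time (a new reading comes with each control period).
- bot.read_camera(name): name is "side" or "top"; returns the picture (400x640x3 uint8, red, green, blue); there is no depth.
- bot.camera_info(name): a dict with "fx", "fy", "cx", "cy" (pixels), "D" ([k1, k2, p1, p2, k3] as OpenCV has them; the pictures are not rectified), "position" and "attitude" of the camera in the world. Camera axes: x right, y down, z forward; pixel columns grow to the right and rows downward; lengths in m; the calibration is good to about 2 mm. A picture is of the moment at which its call begins. camera_info takes no time and is no camera call.
- bot.finish_job(): hands the job in, once; it reports no verdict.
The state is a dict: "time": time; "q": joint angles; "joint_vel": joint speeds; "joint_torque": joint torques, N m; "tool_pos": TCP position; "tcp_rot": TCP orientation; "wrist_force": force on the tool from outside, world axes, zero at the start; "torque": the same for the moment, N m; "width": opening from 0.0 (shut) to 1.0 (fully open).
Only numpy, scipy, OpenCV 4.12 (cv2) and the standard library are available. Lean on these libraries where they do the work, as an engineer would, in place of code of your own. Each camera call takes 0.05 s, during which the arm holds its last target.

## Working session

There is one attempt and no reset: what is moved stays moved. The work goes in short steps, Python scripts to look and compute and a tool call to move; the robot and the scene stay as the last step left them, time stands still between calls to the robot, and variables do not carry over. Pictures are saved under pics/ and viewed, and the job is handed in when it is done.

Besides the shell and the picture viewer there is one more tool, called after "Emit:" as a command line: name --argument value ..., lists and objects as JSON in quotes. drive_tool: Moves the arm, as the interface text tells. Its arguments: {"type":"object","properties":{"steps":{"type":"array","items":{"type":"array"}},"jaw":{"type":"number"},"force":{"type":"number"}},"required":["steps"]}

```bash
mkdir -p pics
python3 - <<'E'
from workcell import bot
import cv2
s=bot.read_state();print(s['time'],s['tool_pos'],s['tcp_rot'],s['width'])
for n in('top','side'):
    cv2.imwrite(f'pics/{n}0.png',bot.read_camera(n)[:,:,::-1]);print(bot.camera_info(n))
E
```

```text
0.0 [ 0.2107178  -0.64048749  0.22996042] [-3.09981313e+00 -4.96825308e-01  4.27068282e-04] 0.9992470021314647
{'fx': 423.9179842510632, 'fy': 423.9179842510632, 'cx': 313.05046803939285, 'cy': 195.4312146020605, 'D': array([-0.10925591,  0.        ,  0.        ,  0.        ,  0.        ]), 'position': array([ 0.49409396, -0.01931713,  0.79819769]), 'attitude': array([-2.14113775,  2.16736188, -0.07011147])}
{'fx': 429.5135187606945, 'fy': 429.5135187606945, 'cx': 320.981325345282, 'cy': 201.2687214190693, 'D': array([-0.09666916,  0.        ,  0.        ,  0.        ,  0.        ]), 'position': array([0.34795581, 0.57853697, 0.64695957]), 'attitude': array([-0.50398154,  2.74311549, -1.15632218])}
```

View pics/top0.png

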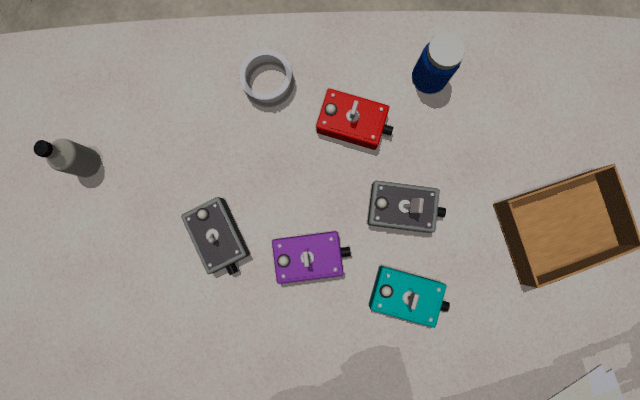

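View pics/side0.png

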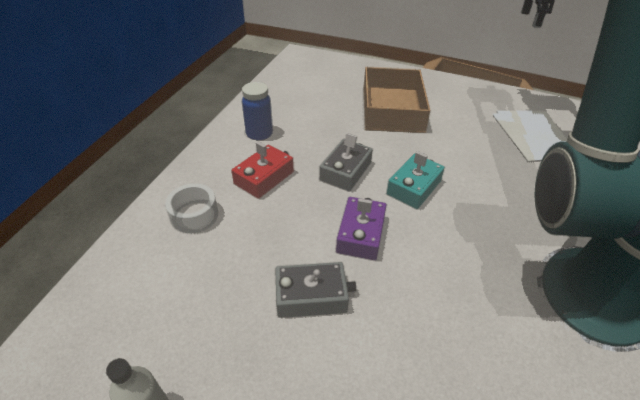

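Run:
```python
import cv2,numpy as np
a=cv2.imread('pics/top0.png')[165:245,350:460];b=cv2.imread('pics/side0.png')[125:200,300:400]
cv2.imwrite('pics/cr.png',cv2.resize(a,None,fx=7,fy=7,interpolation=2));cv2.imwrite('pics/cs.png',cv2.resize(b,None,fx=7,fy=7,interpolation=2))
```

```text
(no output)
```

View pics/cr.png

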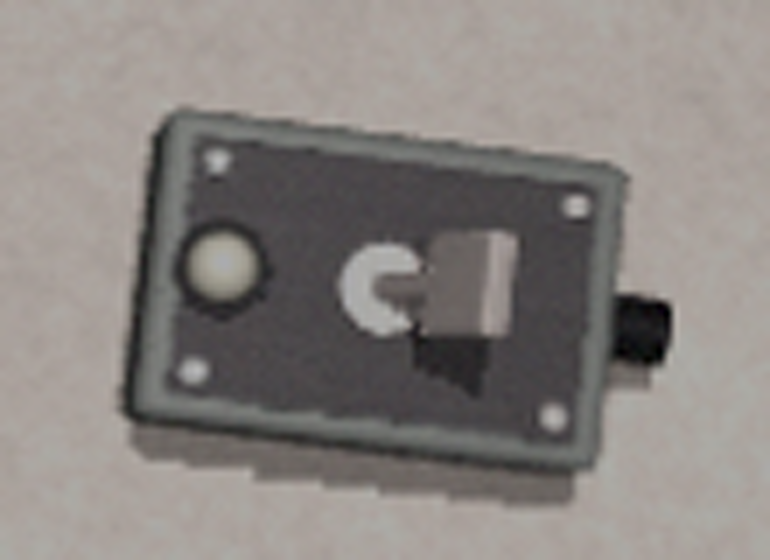

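View pics/cs.png

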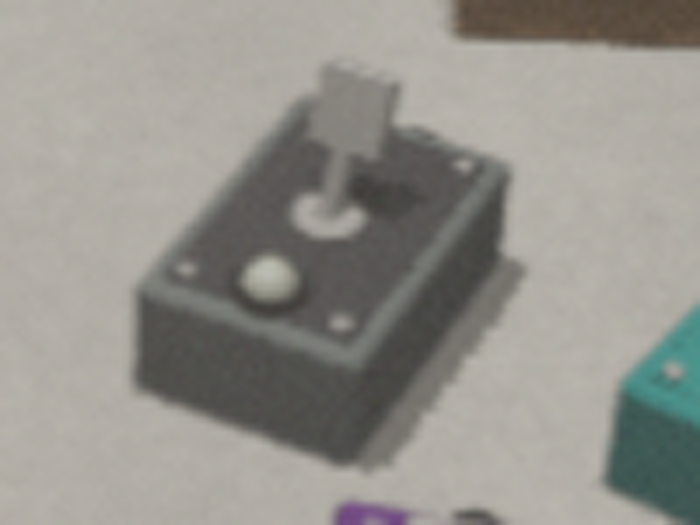

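```bash
cat > h.py <<'E'
from workcell import bot
import cv2,numpy as np
from scipy.spatial.transform import Rotation as R
def KD(n):
    c=bot.camera_info(n);return c,np.array([[c['fx'],0,c['cx']],[0,c['fy'],c['cy']],[0,0,1.]])
def px2w(n,p,z):
    c,K=KD(n);u=cv2.undistortPoints(np.array(p,float).reshape(-1,1,2),K,c['D']).reshape(-1,2)
    d=R.from_rotvec(c['attitude']).apply(np.c_[u,np.ones(len(u))]);o=c['position']
    return o+d*((z-o[2])/d[:,2])[:,None]
def w2px(n,P):
    c,K=KD(n);r=R.from_rotvec(c['attitude']).inv();
    return cv2.projectPoints(np.array(P,float).reshape(-1,1,3),r.as_rotvec(),-r.apply(c['position']),K,c['D'])[0].reshape(-1,2)
E
python3 - <<'E'
from h import *
f=lambda o,l:np.array(o)+np.array(l)/7.-.43
t=px2w('top',f((350,165),[(178,112),(622,168),(590,465),(133,415)]),.045)
s=px2w('side',f((300,125),[(140,290),(305,95),(510,165),(360,362)]),.045)
for w in(t,s):
    print(w.round(4),w.mean(0),[np.linalg.norm(w[i]-w[i-1]).round(4) for i in range(4)])
c=t.mean(0);v=(t[0]+t[3]-t[1]-t[2]);v/=np.linalg.norm(v);print('yaw',np.arctan2(v[1],v[0]))
v2=s[0]+s[3]-s[1]-s[2];print(np.arctan2(v2[1],v2[0]))
print('lens',px2w('top',f((350,165),[(222,267)]),.055),c+v*.042)
y=np.array([-v[1],v[0],0]);
L=-.4;tip=lambda r,x,w:c*[1,1,0]+[0,0,.047]+v*(r*np.sin(L)+x*np.cos(L))+np.array([0,0,1])*(r*np.cos(L)-x*np.sin(L))+y*w
P=[tip(.05,x,w) for x in(-.004,.004) for w in(-.013,.013)]
print(((w2px('top',P)+.43-[350,165])*7).round(),((w2px('side',P)+.43-[300,125])*7).round())
for col,o,l in(('purple',0,[(308,258)]),('teal',0,[(409,297)]),('red',0,[(353,119)]),('lamp',0,[(215,236)])): print(col,px2w('top',l,.045))
s=bot.read_state();print(R.from_rotvec(s['tcp_rot']).as_matrix().round(3))
E
```

```text
[[ 0.5943 -0.1051  0.045 ]
 [ 0.5784 -0.2185  0.045 ]
 [ 0.5029 -0.2075  0.045 ]
 [ 0.5172 -0.0919  0.045 ]] [ 0.54820083 -0.1557408   0.045     ] [np.float64(0.0782), np.float64(0.1145), np.float64(0.0763), np.float64(0.1165)]
[[ 0.5941 -0.102   0.045 ]
 [ 0.5783 -0.2187  0.045 ]
 [ 0.5033 -0.2071  0.045 ]
 [ 0.5197 -0.0946  0.045 ]] [ 0.54886495 -0.1555879   0.045     ] [np.float64(0.0747), np.float64(0.1178), np.float64(0.0759), np.float64(0.1136)]
yaw 1.4392686099467351
1.4318074019610623
lens [[ 0.55366412 -0.11403359  0.055     ]] [ 0.55370908 -0.11410357  0.045     ]
[[518. 232.]
 [507. 340.]
 [490. 227.]
 [479. 336.]] [[335.  56.]
 [410.  80.]
 [326.  60.]
 [401.  84.]]
purple [[0.45827894 0.01606684 0.045     ]]
teal [[ 0.38797696 -0.16037223  0.045     ]]
red [[ 0.70805106 -0.0682842   0.045     ]]
lamp [[0.49838362 0.18297923 0.045     ]]
[[ 0.95   0.313 -0.001]
 [ 0.313 -0.95   0.002]
 [ 0.    -0.002 -1.   ]]
```

Emit:
drive_tool --steps '[[[0, 0, 0], 6.5], [[0, 0, 0], 6.5], [[0, 0, 0], 6.5], [[0, 0, 0], 6.5], [[19, -33, 0], 0], [[19, -33, 0], 0], [[19, -33, 0], 0], [[19, -33, 0], 0]]' --jaw 0

```text
time: 0.77
tool_pos: [0.3044, -0.5192, 0.2305]
tcp_rot: [-3.133, 0.215, 0.001]
wrist_force: [0.6, -0.7, -0.4]
width: 0.002
```

Emit:
drive_tool --steps '[[[19, -33, 0], 0], [[19, -33, 0], 0], [[19, -33, 0], 0], [[19, -33, 0], 0], [[19, -33, 0], 0], [[19, -33, 0], 0], [[19, -33, 0], 0], [[0, 0, 0], 0]]'

```text
time: 1.43
tool_pos: [0.4703, -0.3045, 0.2309]
tcp_rot: [-3.132, 0.205, -0.002]
wrist_force: [-0.8, -1.2, -0.2]
width: 0.001
```

```bash
cat > w.py <<'E'
from h import *
s=bot.read_state();Rm=R.from_rotvec(s['tcp_rot']);v=np.array([np.cos(1.436),np.sin(1.436),0]);c=np.array([.548,-.156,0])
p=s['tool_pos'];d=p-c;print('t',s['time'],p.round(4),'along v',d@v*1e3,'lateral',d@[-v[1],v[0],0]*1e3,'w',s['width'],s['wrist_force'].round(2))
print(Rm.as_matrix().round(3),'v in tool',Rm.inv().apply(v).round(3))
tgt=c-v*.060;tgt[2]=.078;print('to start (tool mm)',Rm.inv().apply(tgt-p)*1e3)
E
python3 w.py
```

```text
t 1.4333 [ 0.4703 -0.3045  0.2309] along v -157.58688010137212 lateral 56.998610083469124 w 0.0008465094672546487 [-0.81 -1.16 -0.22]
[[ 0.991 -0.13   0.001]
 [-0.13  -0.991  0.003]
 [ 0.001 -0.003 -1.   ]] v in tool [ 0.004 -1.     0.003]
to start (tool mm) [ 57.23745327 -96.83333463 153.25589295]
```

Emit:
drive_tool --steps '[[[19, -32, 0], 0], [[19, -32, 0], 0], [[19, -32, 0], 0], [[0, 0, 25], 0], [[0, 0, 25], 0], [[0, 0, 25], 0], [[0, 0, 25], 0], [[0, 0, 0], 0]]'

```text
time: 2.1
tool_pos: [0.5322, -0.2206, 0.1249]
tcp_rot: [-3.13, 0.213, 0.017]
wrist_force: [-1.2, 0.3, -1.3]
width: 0.002
```

```bash
python3 w.py
python3 - <<'E'
from h import *
for n,(x,y) in(('top',(330,140)),('side',(270,90))):
    cv2.imwrite(f'pics/{n}1.png',cv2.resize(bot.read_camera(n)[y:y+120,x:x+160,::-1],None,fx=5,fy=5))
E
```

```text
t 2.1 [ 0.5322 -0.2206  0.1249] along v -66.15051629689108 lateral 6.972065061711824 w 0.0017466699713730902 [-1.25  0.27 -1.32]
[[ 0.991 -0.135 -0.01 ]
 [-0.135 -0.991  0.005]
 [-0.011 -0.003 -1.   ]] v in tool [-0.001 -1.     0.003]
to start (tool mm) [ 7.47683789 -6.00823265 46.85639388]
```

View pics/side1.png

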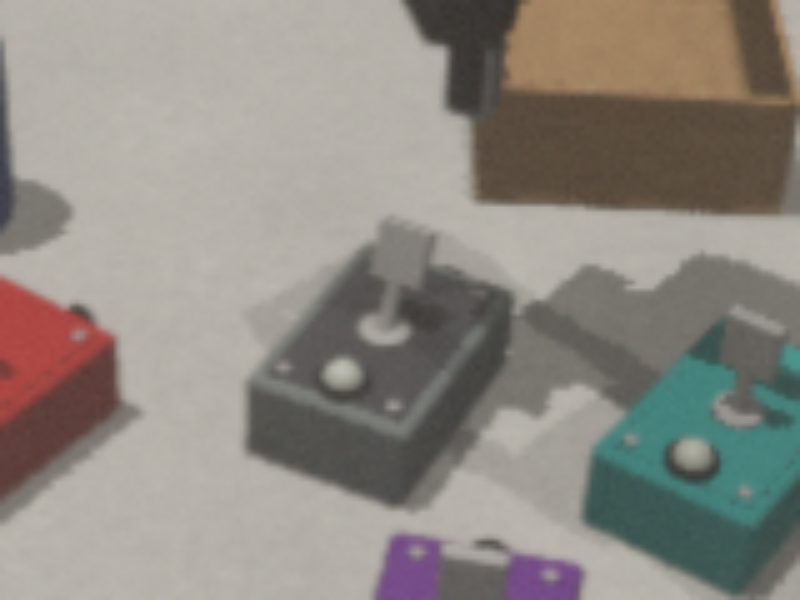

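The side view shows the shut fingers above and behind the paddle, at about crop (470,110). The paddle is still off, at about (405,250), so I'll lower the tool behind it.

Emit:
drive_tool --steps '[[[5, 0, 20], 0], [[0, 0, 20], 0], [[0, 0, 0], 0], [[0, 0, 0], 0], [[0, 0, 0], 0]]'

```text
time: 2.62
tool_pos: [0.5428, -0.2239, 0.0934]
tcp_rot: [3.133, -0.214, 0.004]
wrist_force: [0.6, -0.0, 0.7]
width: -0.004
```

```bash
python3 w.py
```

```text
t 2.6167 [ 0.5428 -0.2239  0.0934] along v -68.01983383985606 lateral -3.994717741713375 w -0.004126471712557044 [ 0.59 -0.02  0.72]
[[ 0.991 -0.136  0.003]
 [-0.136 -0.991 -0.001]
 [ 0.003  0.001 -1.   ]] v in tool [-0.001 -1.    -0.001]
to start (tool mm) [-4.04766074 -8.0276314  15.42864018]
```

Emit:
drive_tool --steps '[[[-4, 0, 16], 0], [[0, 0, 0], 0], [[0, 0, 0], 0], [[0, -8, 0], 0], [[0, -8, 0], 0], [[0, -8, 0], 0], [[0, -6, 0], 0], [[0, 0, 0], 0]]'

```text
time: 3.28
tool_pos: [0.5424, -0.1924, 0.0762]
tcp_rot: [3.133, -0.21, 0.002]
wrist_force: [-0.9, -3.3, 0.0]
width: 0.004
```

```bash
python3 w.py
```

```text
t 3.2833 [ 0.5424 -0.1924  0.0762] along v -36.839560205818586 lateral 0.6398077505686809 w 0.004200227531783828 [-0.89 -3.31  0.01]
[[ 0.991 -0.134  0.001]
 [-0.134 -0.991 -0.002]
 [ 0.001  0.002 -1.   ]] v in tool [ 0.001 -1.    -0.002]
to start (tool mm) [ 0.62195692 23.16376883 -1.79687684]
```

Contact seems to have begun: 3 N against the push at -37 mm. I'll keep pushing gently.

Emit:
drive_tool --steps '[[[0, -6, 0], 0], [[0, -6, 0], 0], [[0, -5, 0], 0], [[0, 0, 0], 0], [[0, 0, 0], 0]]'

```text
time: 3.7
tool_pos: [0.5436, -0.1752, 0.0748]
tcp_rot: [-3.133, 0.212, 0.002]
wrist_force: [0.4, 0.2, 0.2]
width: 0.001
```

Emit:
drive_tool --steps '[[[0, -4, 0], 0], [[0, -4, 0], 0], [[0, 0, 0], 0], [[0, 0, 0], 0]]'

```text
time: 4.03
tool_pos: [0.545, -0.1678, 0.0751]
tcp_rot: [-3.134, 0.213, 0.001]
wrist_force: [-0.7, 0.5, -0.3]
width: 0.001
```

```bash
python3 w.py
python3 - <<'E'
from h import *
for n,(x,y) in(('top',(330,140)),('side',(270,90))):
    cv2.imwrite(f'pics/{n}2.png',cv2.resize(bot.read_camera(n)[y:y+120,x:x+160,::-1],None,fx=5,fy=5))
E
```

```text
t 4.0333 [ 0.545  -0.1678  0.0751] along v -12.098109159295989 lateral 1.3886207645100503 w 0.0013085900084192593 [-0.7   0.46 -0.35]
[[ 0.991 -0.135 -0.   ]
 [-0.135 -0.991  0.   ]
 [-0.    -0.    -1.   ]] v in tool [-0.001 -1.     0.   ]
to start (tool mm) [ 1.42275811 47.9004374  -2.93301034]
```

View pics/side2.png

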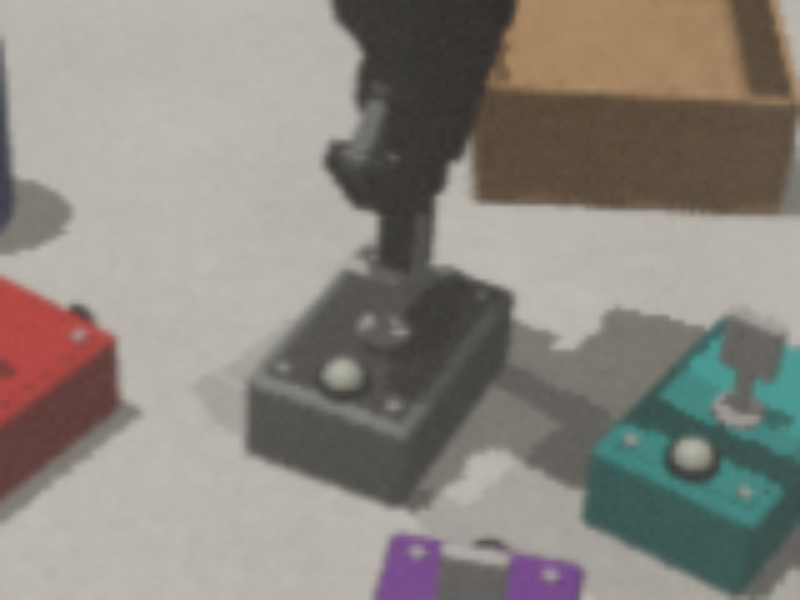

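View pics/top2.png

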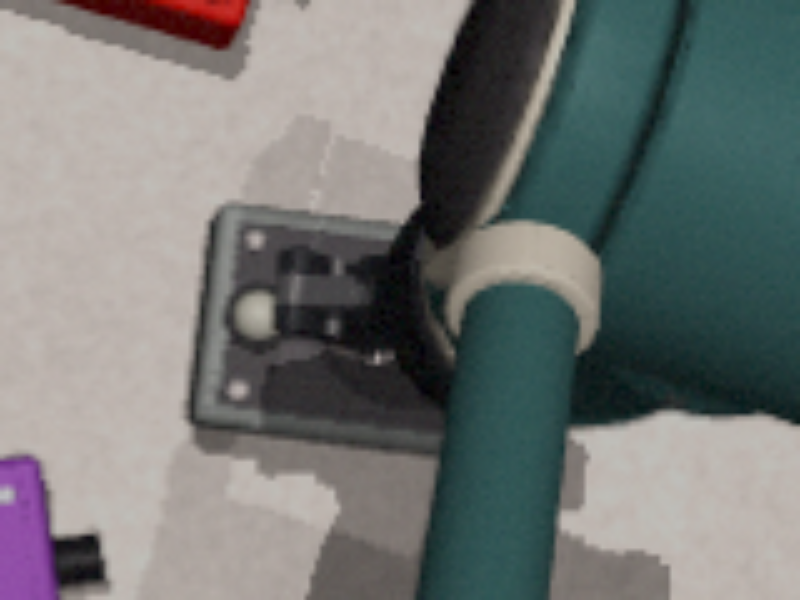

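Run:
```python
from h import *
s=bot.read_state();p=s['tool_pos'];print((w2px('side',[p,p+[0,0,.02]])-[270,90])*5,(w2px('top',[p])-[330,140])*5)
v=np.array([np.cos(1.436),np.sin(1.436),0]);c=np.array([.548,-.156,0]);y=np.array([-v[1],v[0],0])
for L in(-.4,0,.4):
    P=[c+[0,0,.047]+v*r*np.sin(L)+[0,0,r*np.cos(L)]+y*w for r in(.022,.05) for w in(-.013,.013)]
    print(L,((w2px('side',P)-[270,90])*5).round().tolist())
im=bot.read_camera('side')[110:160,310:390,::-1]
im=cv2.convertScaleAbs(cv2.resize(im,None,fx=9,fy=9,interpolation=2),alpha=2.2,beta=0);cv2.imwrite('pics/s3.png',im)
```

```text
[[404.61971093 264.67820607]
 [407.53839297 227.79557754]] [[422.43884472 331.47730226]]
-0.4 [[371.0, 274.0], [424.0, 292.0], [385.0, 214.0], [438.0, 231.0]]
0 [[363.0, 281.0], [416.0, 299.0], [366.0, 229.0], [420.0, 247.0]]
0.4 [[354.0, 294.0], [407.0, 312.0], [346.0, 260.0], [400.0, 278.0]]
```

View pics/s3.png

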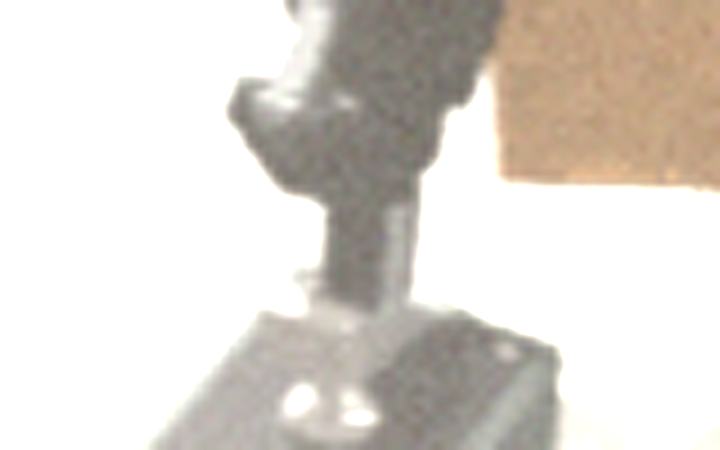

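The pictures are ambiguous because the gripper hides the paddle. The push force has dropped to zero, so I'll back off and lift to get a clear view.

Emit:
drive_tool --steps '[[[0, 10, 0], 0], [[0, 15, 0], 0], [[0, 20, 0], 0], [[0, 20, -20], 0], [[0, 20, -40], 0], [[0, 30, -25], 0], [[0, 35, 0], 0], [[0, 0, 0], 0]]'

```text
time: 4.85
tool_pos: [0.5258, -0.3229, 0.1612]
tcp_rot: [3.127, -0.218, 0.009]
wrist_force: [-0.1, 0.1, -0.5]
width: -0.003
```

```bash
python3 w.py
python3 - <<'E'
from h import *
for n,(x,y) in(('top',(330,140)),('side',(270,90))):
    im=bot.read_camera(n);cv2.imwrite(f'pics/{n}4full.png',im[:,:,::-1]);cv2.imwrite(f'pics/{n}4.png',cv2.resize(im[y:y+120,x:x+160,::-1],None,fx=5,fy=5))
E
```

```text
t 4.85 [ 0.5258 -0.3229  0.1612] along v -168.3264967790884 lateral -0.4381894464016434 w -0.0028247609481941976 [-0.13  0.14 -0.54]
[[ 0.99  -0.139  0.005]
 [-0.139 -0.99  -0.007]
 [ 0.006  0.006 -1.   ]] v in tool [-0.005 -1.    -0.006]
to start (tool mm) [  -1.47356642 -108.85397338   82.52508531]
```

View pics/side4.png

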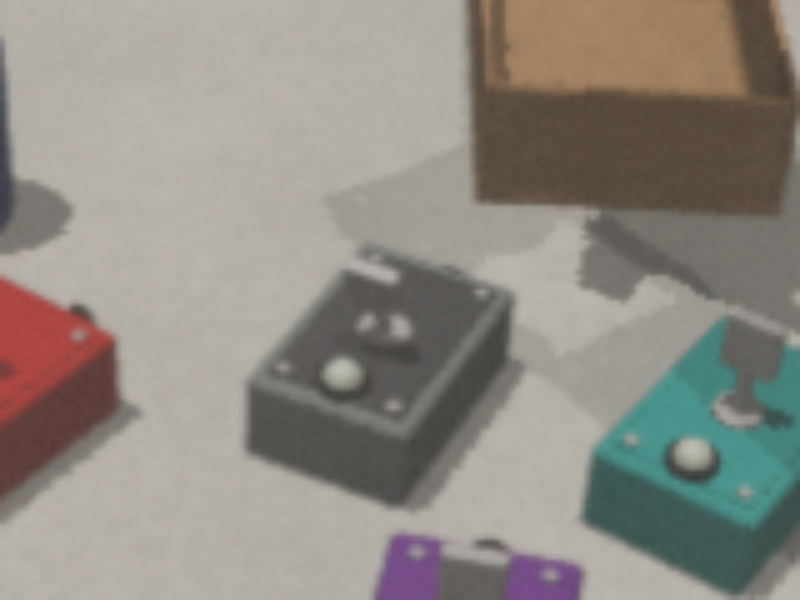

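View pics/top4full.png

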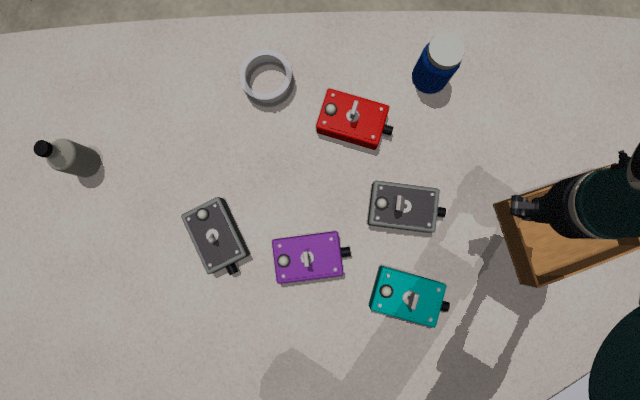

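The paddle's top edge in the side crop runs from about (346,260) to (400,278), exactly where a +0.4 lean predicts. In the top view the paddle lies on the lens side, at about (399,207). The lamp bat looks unchanged, and the gripper is clear of everything at z = 0.16.

Run:
```python
from workcell import bot
print(bot.read_state()['wrist_force'],bot.read_state()['joint_vel']); print(bot.finish_job())
```

```text
[-0.93676505  0.32188049 -0.1587909 ] [0.03607606 0.00274878 0.04072143 0.01038303 0.00516155 0.00691199]
the job is handed in; nothing more can be done
None
```

The fan switch is on. I pushed the grey box's paddle bat past centre towards the white lens with the shut fingers, and it snapped over and stayed after I backed away. I handed the job in at about 5 s.

- **Paddle:** after backing off, both camera views show it leaning to the lens, matching a predicted lean of about +0.4 rad.
- **Force:** the highest wrist force I read during the push was about 3 N. I only read it at the end of each move, so a brief peak could have been higher.
- **Lamp switch:** its bat looks unchanged in the full top view, and the arm never came near that box.
- **Gripper:** it ended clear of everything, with wrist force near zero.

While the gripper was still at the paddle, the pictures couldn't show whether it had flipped; the view after backing away settled it. No other check failed or disagreed.

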